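Reset the month wheel of the water filter

TASK

The larger of the two water filters has just been given a new cartridge, so its month wheel must be reset: with a fingertip, flick the wheel's lobed edge, which sticks out at the front of the filter head, round clockwise (seen from above) by exact clicks until the raised rib on the wheel points at the fixed pointer on the collar, and leave it resting in that click without running past it. Only push it gently: do not pinch or force the wheel. Leave the smaller filter's wheel and the things standing about as they are.

Things in the scene. Friction and masses are not known exactly. Their poses are not given: they have to be found in the camera images.
- big_filter: The larger water filter, fixed: steel foot, white bowl, grey round head (radius 58, flat top 182 above the worktop), an elbow and pipe at +y and -y (out to 96). Origin on its upright axis at worktop height; front faces its -x. A grey collar (radius 51 to 57, top 204 high) stands round the rear half of the head, within 100 degrees of +x; at the front nothing stands on the head but the wheel.
- big_wheel_hub (a point): Middle of the top of the big filter's black month wheel, on the filter's axis, 201 above the worktop (a 3 high screw head stands there). Wheel: level disc of radius 32, underside 187, top 201 high, with six equal lobes 60 degrees apart, each an upright cylinder of radius 7.5 centred 40 from the axis (so reaching 47.5), joined to the disc by webs 13 wide; the rib lies over one of them.
- big_wheel (a joint): Turn of the big month wheel, rad, growing clockwise seen from above; 0 with its rib at the pointer. Click stops every 30 degrees (0.5236), counted from 0. 2 to 4 N at a lobe moves it; past half-way (15 degrees) it snaps ahead to the next stop by itself, let go earlier it springs back. No end stop either way. It starts 2 to 5 clicks short of 0 (negative) and may first drop into a stop.
- big_wheel_rib (a point): Outer end of the white raised rib on the top of the big wheel: 44.5 from the axis, 204 above the worktop. The rib is 32 long, 5 wide and stands 3 above the wheel, radially over the middle of one lobe.
- big_filter_pointer (a point): Where the rib's outer end must come: at the tip of the white V-shaped pointer fixed on the middle of the rear collar of the big filter (towards its +x), 44.5 from the axis, 204 above the worktop.
- small_filter: The smaller water filter: the same make at three-quarters of the size in all its parts (head top 137 above the worktop, wheel top 151). Origin as for the big one. Fixed.
- small_wheel (a joint): Turn of the small filter's month wheel, rad, as for the big one, standing three clicks short (-1.571). Leave it there.
- spray_bottle: Bystander: loose white trigger spray bottle, 60 across, about 215 high, its nozzle 52 out to its -x. Origin under its foot.
- old_cartridge: Bystander: loose used filter cartridge standing upright, 66 across, 124 high. Origin under its foot.
- scrub_brush: Bystander: loose wooden scrubbing brush, 150 long (its x), 50 wide, 43 high, bristles down. Origin under its middle.
- sponge_basket: Bystander: loose clear basket, 180 by 130, 60 high, with a sponge and a copper scourer. Origin under its middle.
There are look-alikes about, which are no part of the job. What is shaped like the big_filter but orange is not meant.

How it is judged:
By the outcome, as a careful person would: the job done as asked, in the order asked, and still so for the second after the job is handed in, with the robot touching nothing.
It also fails if it takes over 51 s, if anything falls off the work surface, if the arm or the gripper's body presses on something with over 40 N, if the wrist force passes 120 N, or if a joint passes its speed limit or range.

ROBOT

A 6-joint arm with a two-finger parallel gripper is mounted at the origin on the work surface. World frame = base frame: x ahead of the robot, y to its left, z up, the work surface at z = 0. Lengths are in m, angles in rad, forces in N, time in s.
With the tool pointing down it reaches from about 0.15 to 0.775 m from the base axis. Payload 6.1 kg.
Tool frame: the origin (TCP) lies at the very end of the fingers, on their centre line; the grasp point (between the pads) lies env.grip_depth behind it (env.grip_depth is the distance from the TCP to the grasp point, in m); z points along the fingers, y is the line along which they close (so a half turn about z gives the same grasp; the last joint's range is limited). The gripper opens to 85 mm and grips with 20 to 120 N. Pads are 22 mm wide; open, the fingers measure 114 mm over their backs; the gripper's body (76 mm by 85 mm) begins 54 mm behind the grasp point. The pads swing forward as they close: fully open they stand 13 mm farther back than shut.
Start: joints at [1.149, 0.126, -0.04, 1.405, 0, 1.571], TCP at [0.215, 0.479, 0.231] pointing down, gripper open.
Joint ranges: [-2.72, 2.72], [-0.95, 1.95], [-1.27, 1.35], [-1.78, 2.02], [-1.46, 1.47], [-3.14, 3.14]. Speed limits (rad/s): [2.39, 2.39, 3.01, 3.14, 3.14, 3.14].

INTERFACE

Orientations are given as a unit quaternion [x, y, z, w].
In Python, from workcell import env gives the robot as it stands.
- The arm moves only by the tool drive_tool, never from a script. Its argument "steps" is text: rows parted by semicolons, each of 7 numbers parted by spaces: the shift along the world's x, y, z in m, then the turn, a rotation vector about the world's x, y, z in degrees, then the opening, from 0 (shut) to 1 (fully open). A call has 1 to 12 rows; each row is the pose to reach, as a shift and turn from the pose commanded when the call began; what a row does not reach only later rows make up. A row lasts 1/12 s, in which the tool goes at most 41.7 mm and 7.16 degrees, less where a joint would pass 70% of its speed; a pose out of reach is approached as far as the arm can. A call with a gripper value outside its range is refused whole. The fingers move at their own pace and stop on an object; "squeeze" is the grip in N (left out, the last holds). Time passes only in rows, so rows that repeat a pose let the fingers close. It gives the time, the measured TCP pose, the force, the opening and the grip force at its end, in the units of the state.
- env.sense(): the state, without advancing time (a new reading comes with each control period).
- env.read_camera(name): name is "side" or "top"; returns a dict with "pixels" (420x560x3 uint8, blue, green, red), "intrinsics" (3x3 intrinsics, pixels), "k1" (the pictures are not rectified: a ray, as slopes to the right and down, at radius r is drawn at 1 + k1 r^2 times it, then the intrinsics apply), "R" (3x3) and "t" (3): a world point X has camera coordinates R X + t. Camera axes: x right, y down, z forward; pixel columns grow to the right and rows downward; lengths in m; the calibration is good to about 2 mm. A picture is of the moment at which its call begins. There is no depth.
- env.job_done(): hands the job in; it is judged then, once.
The state is a dict: "time": time; "joint_pos": joint angles; "qvel": joint speeds; "joint_torque": joint torques, N m; "ee_pos": TCP position; "tcp_rot": TCP orientation; "force": force on the tool from outside, world axes, zero at the start; "torque": the same for the moment, N m; "opening": opening from 0.0 (shut) to 1.0 (fully open); "grasp_force": force on a finger pad.
Only numpy, scipy, OpenCV 4.12 (cv2) and the standard library are available. Lean on these libraries where they do the work, as an engineer would, in place of code of your own. Each camera call takes 0.05 s, during which the arm holds its last target. There are 200 camera calls.

## Working session

There is one attempt and no reset: what is moved stays moved. The work goes in short steps, Python scripts to look and compute and a tool call to move; the robot and the scene stay as the last step left them, time stands still between calls to the robot, and variables do not carry over. Pictures are saved under pics/ and viewed, at most 10 in all, crops included, and the job is handed in when it is done.

Besides the shell and the picture viewer there is one more tool, called after ">>>" by a JSON object that holds its "name" and its "arguments", one argument or row to a line. drive_tool: Moves the arm, as the interface text tells. Its arguments: {"type":"object","properties":{"steps":{"type":"string"},"squeeze":{"type":"number"}},"required":["steps"]}

```bash
mkdir -p pics; cat > h.py <<'E'
import numpy as np, cv2, pickle
from workcell import env
def snap(n):
    c=env.read_camera(n); c={k:(np.array(v) if k!='k1' else v) for k,v in c.items()}
    pickle.dump(c,open(f'{n}.pkl','wb')); return c
def load(n): return pickle.load(open(f'{n}.pkl','rb'))
def ray(c,u,v):
    K=c['intrinsics']; d=np.array([(u-K[0,2])/K[0,0],(v-K[1,2])/K[1,1]]); s=d.copy()
    for _ in range(30): s=d/(1+c['k1']*(s@s))
    D=c['R'].T@np.array([s[0],s[1],1]); O=-c['R'].T@c['t']; return O,D
def atz(c,u,v,z):
    O,D=ray(c,u,v); return O+D*(z-O[2])/D[2]
def proj(c,X):
    p=c['R']@np.array(X)+c['t']; s=p[:2]/p[2]; s=s*(1+c['k1']*(s@s)); K=c['intrinsics']
    return np.array([K[0,0]*s[0]+K[0,2],K[1,1]*s[1]+K[1,2]])
E
python3 - <<'E'
from h import *
for n in('top','side'):
    c=snap(n); cv2.imwrite(f'pics/{n}0.png',c['pixels']); print(n,-c['R'].T@c['t'],c['R'][2])
print(env.grip_depth,env.sense()['tcp_rot'])
E
```

```text
top [0.45350177 0.11192901 1.16068537] [ 0.15709935  0.01546507 -0.98746171]
side [ 0.21264472 -0.59575141  0.79060521] [ 0.38160301  0.67539521 -0.63104711]
0.0187 [ 2.09350666e-01  9.77840343e-01 -7.33195305e-04 -1.57872426e-04]
```

View pics/top0.png

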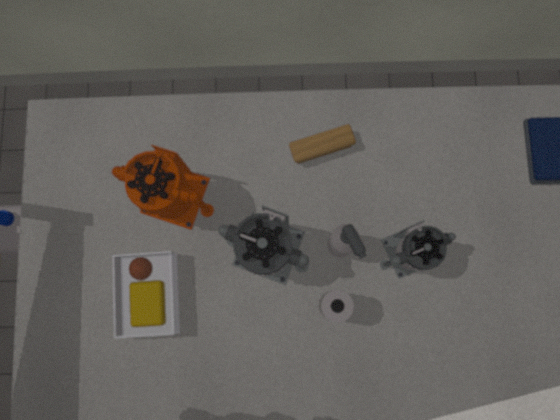

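View pics/side0.png

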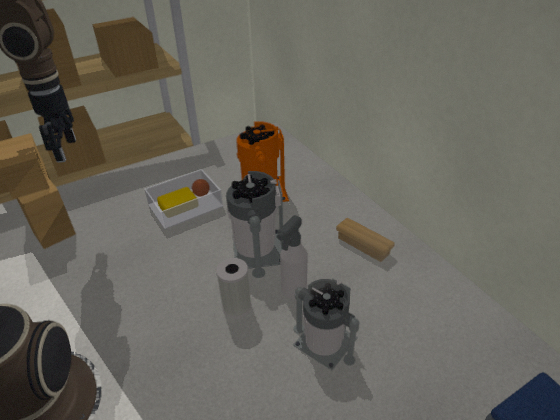

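Top view: an orange look-alike at (152,180), a grey larger filter at (262,243) and a grey smaller one at (427,247). The one at (262,243) fits: it is grey and larger. Next I'll confirm it in an enlarged crop.

```bash
python3 - <<'E'
from h import *
c=load('top'); im=c['pixels'][193:293,207:327]
a=cv2.resize(im,None,fx=6,fy=6,interpolation=cv2.INTER_CUBIC); a=cv2.convertScaleAbs(a,alpha=1.7,beta=10)
for i in range(0,120,20): cv2.putText(a,str(207+i),(i*6,10),0,.4,(0,255,255)); cv2.line(a,(i*6,0),(i*6,599),(0,255,255) if 0 else (90,90,0),1)
for i in range(0,100,20): cv2.putText(a,str(193+i),(0,i*6+10),0,.4,(0,255,255)); cv2.line(a,(0,i*6),(719,i*6),(90,90,0),1)
cv2.imwrite('pics/top1.png',a)
print(atz(c,262,243,.201),atz(c,427,247,.151))
s=load('side');b=cv2.resize(s['pixels'][160:290,200:330],None,fx=4.5,fy=4.5,interpolation=cv2.INTER_CUBIC);b=cv2.convertScaleAbs(b,alpha=1.6,beta=10)
cv2.imwrite('pics/side1.png',b)
E
```

```text
[0.55817374 0.16360374 0.201     ] [ 0.54736312 -0.162226    0.151     ]
```

View pics/top1.png

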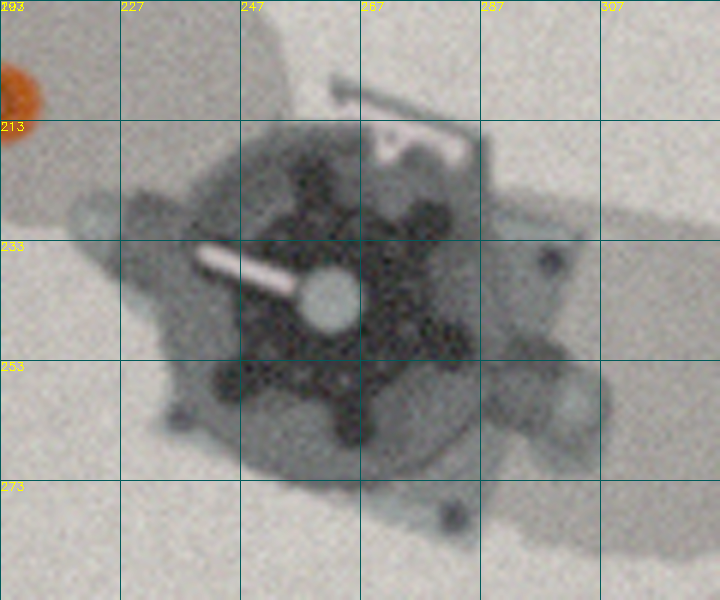

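View pics/side1.png

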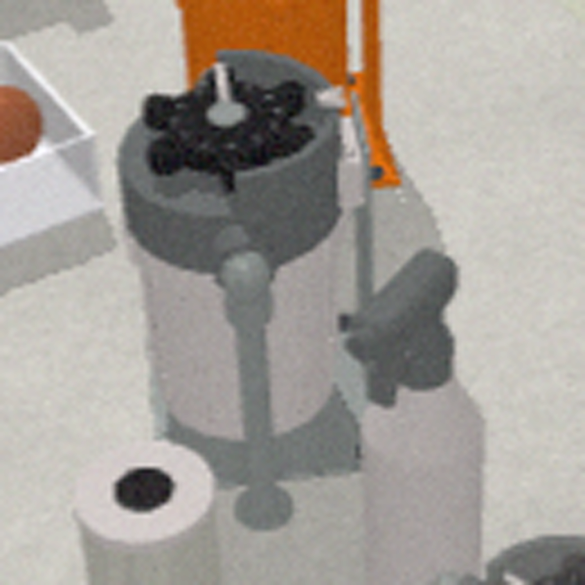

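The grey filter at top px (262,243) is the big one (grey, larger than the one at (427,247); not orange). Hub (262.2,242.8), rib end (240.3,234.7), pointer tip about (270.5,219.5). Side view: hub (250.4,184.9), pointer (271.5,182). Now computing.

```bash
python3 - <<'E'
from h import *
c=load('top');s=load('side')
h=atz(c,262.2,242.8,.204); r=atz(c,240.3,234.7,.204); p=atz(c,270.5,219.5,.204)
h2=atz(s,250.4,184.9,.204); r2=atz(s,200+219/4.5,160+66/4.5,.204); p2=atz(s,200+319/4.5,160+98/4.5,.204)
# elbows for the filter axis, pipes symmetric
e1=atz(c,207+95/6,193+220/6,.16); e2=atz(c,207+575/6,193+395/6,.16)
ang=lambda v:np.degrees(np.arctan2(v[1],v[0]))
print('top',h,np.linalg.norm(r-h),np.linalg.norm(p-h),ang(r-h),ang(p-h))
print('side',h2,np.linalg.norm(r2-h2),np.linalg.norm(p2-h2),ang(r2-h2),ang(p2-h2))
print('pipe y',ang(e1-e2),(e1+e2)/2,np.linalg.norm(e1-e2))
st=env.sense(); print(st['time'],st['ee_pos'],st['force'])
H=np.array([.558,.164]); a=np.radians(-20.5); X=np.array([np.cos(a),np.sin(a)]);Y=np.array([-X[1],X[0]])
for rad,t in((46,-60),(46,-45),(46,-30),(46,0)): print(rad,t,H-X*rad/1e3+Y*t/1e3)
E
```

```text
top [0.55821785 0.16305673 0.204     ] 0.04455422772515861 0.04725363460651294 68.29491609075203 -20.55159784196247
side [0.55834091 0.16304637 0.204     ] 0.042277848039901735 0.04788468461022964 68.55105175032723 -16.641134595977796
pipe y 68.56243272291542 [0.56029195 0.1646999  0.16      ] 0.16929593356387823
0.1 [0.21477042 0.47863777 0.23056975] [ 0.30948288 -0.17937975  0.9172414 ]
46 -60 [0.49390064 0.12390921]
46 -45 [0.49915375 0.13795929]
46 -30 [0.50440686 0.15200937]
46 0 [0.51491308 0.18010954]
```

>>> {"name": "drive_tool", "arguments": {
  "steps": "0.03 -0.03 0.02 0 0 0 0; 0.06 -0.06 0.02 0 0 0 0; 0.085 -0.09 0.02 0 0 1 0; 0.11 -0.12 0.02 0 0 2 0; 0.135 -0.15 0.02 0 0 3 0; 0.16 -0.18 0.02 0 0 3 0; 0.18 -0.215 0.02 0 0 3 0; 0.2 -0.25 0.02 0 0 3 0; 0.225 -0.28 0.02 0 0 3 0; 0.25 -0.31 0.02 0 0 3 0; 0.27 -0.34 0.02 0 0 3 0; 0.28 -0.353 0.02 0 0 3 0",
  "squeeze": 20
}}

```text
time: 1.1
ee_pos: [0.4965, 0.1226, 0.2506]
tcp_rot: [0.185, 0.983, -0.001, -0.0]
force: [0.3, -0.1, 0.7]
opening: -0.002
grasp_force: 0.0
```

>>> {"name": "drive_tool", "arguments": {
  "steps": "0 0 0 0 0 0 0; 0 0 -0.01 0 0 0 0; 0 0 -0.02 0 0 0 0; 0 0 -0.03 0 0 0 0; 0 0 -0.04 0 0 0 0; 0 0 -0.045 0 0 0 0; 0 0 -0.048 0 0 0 0; 0 0 -0.048 0 0 0 0; 0 0 -0.048 0 0 0 0; 0 0 -0.048 0 0 0 0"
}}

```text
time: 1.93
ee_pos: [0.4951, 0.1262, 0.2038]
tcp_rot: [0.184, 0.983, 0.0, 0.0]
force: [-0.5, 0.1, 0.4]
opening: -0.001
grasp_force: 0.0
```

```bash
python3 - <<'E'
from h import *
st=env.sense(); print(st['time'],st['ee_pos'],st['tcp_rot'],st['force'],st['opening'])
o=[]
for n in('top','side'):
    c=snap(n); p=proj(c,[.53,.15,.2]).astype(int); x0,y0=max(p[0]-40,0),max(p[1]-65,0)
    i=c['pixels'][y0:y0+110,x0:x0+80]; o.append(cv2.resize(i,(400,550),interpolation=cv2.INTER_CUBIC)); print(n,x0,y0)
cv2.imwrite('pics/a.png',cv2.convertScaleAbs(np.hstack(o),alpha=1.6,beta=10))
E
```

```text
1.9333 [0.49512896 0.12617499 0.20383106] [1.83541283e-01 9.83011896e-01 1.90415315e-04 4.16345596e-04] [-0.50475481  0.07435704  0.37245564] -0.0009462922127234761
top 229 192
side 201 128
```

View pics/a.png

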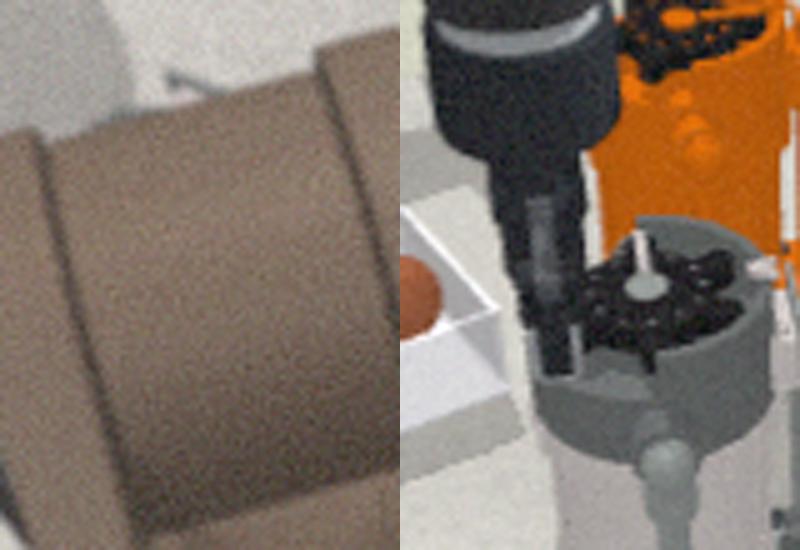

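Side view: finger shut just in front of the wheel at about crop (560,350), clear of the lobes; rib visible and unmoved, so the side camera can track it. Descend to lobe height and push the first click.

>>> {"name": "drive_tool", "arguments": {
  "steps": "0 0 -0.006 0 0 0 0; 0 0 -0.012 0 0 0 0; 0 0 -0.012 0 0 0 0; 0.0015 0.004 -0.012 0 0 0 0; 0.003 0.008 -0.012 0 0 0 0; 0.0045 0.012 -0.012 0 0 0 0; 0.006 0.016 -0.012 0 0 0 0; 0.0075 0.02 -0.012 0 0 0 0; 0.009 0.024 -0.012 0 0 0 0; 0.0105 0.028 -0.012 0 0 0 0; 0.0116 0.031 -0.012 0 0 0 0; 0.0116 0.031 -0.012 0 0 0 0"
}}

```text
time: 3.03
ee_pos: [0.503, 0.1577, 0.1906]
tcp_rot: [0.183, 0.983, -0.0, -0.004]
force: [-12.1, 0.3, 4.2]
opening: 0.001
grasp_force: 5.6
```

```bash
cat >> h.py <<'E'
def rib(save=None):
    "rib angle (deg, world) from the side camera: brightest direction of a radial probe round the hub"
    c=snap('side'); g=cv2.GaussianBlur(c['pixels'],(0,0),.7).min(2).astype(np.float32)
    H=np.array([.5583,.163]); A=np.arange(-180,180,2.); b=[]
    for a in A:
        d=np.array([np.cos(np.radians(a)),np.sin(np.radians(a))])
        q=np.array([proj(c,[*(H+d*r),.204]) for r in np.linspace(.018,.038,12)],np.float32)
        b.append(cv2.remap(g,q[None,:,0],q[None,:,1],1).mean())
    o=np.argsort(b)[::-1][:8]; st=env.sense()
    print('rib',[(A[k],int(b[k])) for k in o],'t',st['time'],st['ee_pos'],st['force'])
    p=proj(c,[.5583,.163,.204]).astype(int); i=c['pixels'][p[1]-40:p[1]+40,p[0]-50:p[0]+50]
    if save: cv2.imwrite(save,cv2.convertScaleAbs(cv2.resize(i,None,fx=6,fy=6,interpolation=cv2.INTER_CUBIC),alpha=1.6,beta=10))
E
python3 -c "
from h import *
rib('pics/b.png')"
```

```text
rib [(np.float64(56.0), 100), (np.float64(54.0), 98), (np.float64(58.0), 94), (np.float64(52.0), 90), (np.float64(60.0), 84), (np.float64(50.0), 76), (np.float64(62.0), 71), (np.float64(48.0), 61)] t 3.0833 [0.5030798  0.15758545 0.19063336] [-11.82922431   0.02954777   3.88683393]
```

View pics/b.png

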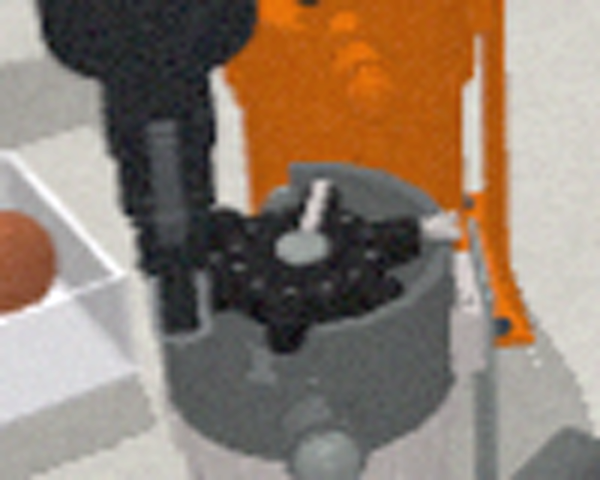

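Rib turned only ~12° and the finger is riding radially outward on the lobe tip (rib px ~(318,190), finger tip ~(190,330)). Back out, go 5 mm deeper radially, push again.

>>> {"name": "drive_tool", "arguments": {
  "steps": "-0.004 -0.01 0 0 0 0 0; -0.008 -0.021 0 0 0 0 0; -0.0116 -0.031 0 0 0 0 0; -0.0069 -0.0328 0 0 0 0 0; -0.0069 -0.0328 0 0 0 0 0"
}}

```text
time: 3.5
ee_pos: [0.5005, 0.1233, 0.1917]
tcp_rot: [0.185, 0.983, 0.0, 0.001]
force: [0.2, 0.2, -0.4]
opening: -0.001
grasp_force: 0.0
```

>>> {"name": "drive_tool", "arguments": {
  "steps": "0.0014 0.0037 0 0 0 0 0; 0.0028 0.0075 0 0 0 0 0; 0.0042 0.0112 0 0 0 0 0; 0.0056 0.015 0 0 0 0 0; 0.0063 0.0169 0 0 0 0 0; 0.0063 0.0169 0 0 0 0 0"
}}

```text
time: 4.0
ee_pos: [0.5061, 0.1418, 0.1911]
tcp_rot: [0.183, 0.983, 0.0, -0.0]
force: [0.6, 0.0, -0.3]
opening: 0.004
grasp_force: 0.0
```

```bash
python3 -c "
from h import *
rib('pics/c.png')"
```

```text
rib [(np.float64(56.0), 97), (np.float64(58.0), 95), (np.float64(54.0), 92), (np.float64(60.0), 87), (np.float64(52.0), 81), (np.float64(62.0), 73), (np.float64(50.0), 66), (np.float64(64.0), 59)] t 4.05 [0.50598391 0.14155801 0.19113809] [-0.07454372 -0.07504747 -0.52049896]
```

```bash
python3 - <<'E'
import h; from h import *
real=h.snap; c=load('side'); im=cv2.imread('pics/side0.png')
h.snap=lambda n:{**c,'pixels':im}; rib()
E
```

```text
rib [(np.float64(70.0), 94), (np.float64(72.0), 90), (np.float64(68.0), 89), (np.float64(74.0), 79), (np.float64(66.0), 78), (np.float64(76.0), 65), (np.float64(64.0), 64), (np.float64(78.0), 52)] t 4.05 [0.50598391 0.14155801 0.19113809] [-0.07454372 -0.07504747 -0.52049896]
```

View pics/c.png

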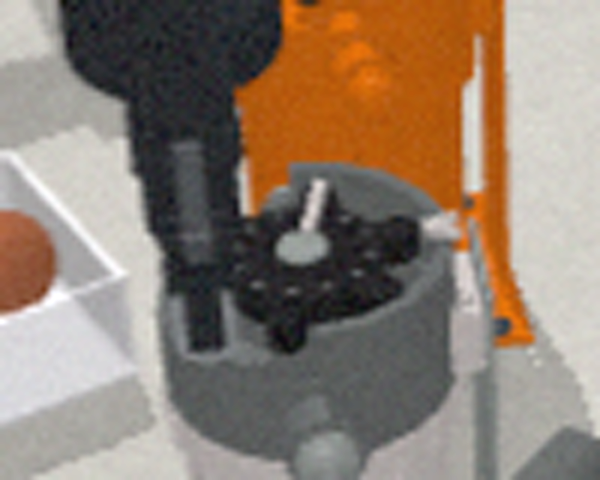

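Rib still ~57° world, 13° on from its start at 70°, i.e. just short of the half-way point with the finger resting against the lobe (tip ~(205,345)). Push on a little.

>>> {"name": "drive_tool", "arguments": {
  "steps": "0.0007 0.0019 0 0 0 0 0; 0.0014 0.0037 0 0 0 0 0; 0.0014 0.0037 0 0 0 0 0; 0.0014 0.0037 0 0 0 0 0"
}}

```text
time: 4.38
ee_pos: [0.5073, 0.1448, 0.1913]
tcp_rot: [0.184, 0.983, -0.0, 0.0]
force: [-0.0, -1.5, -0.0]
opening: -0.003
grasp_force: 0.0
```

```bash
python3 -c "
from h import *
rib()"
```

```text
rib [(np.float64(56.0), 98), (np.float64(58.0), 96), (np.float64(54.0), 93), (np.float64(60.0), 88), (np.float64(52.0), 82), (np.float64(62.0), 74), (np.float64(50.0), 67), (np.float64(64.0), 60)] t 4.4333 [0.50727185 0.14475478 0.19128501] [ 0.35706729 -0.44565828 -0.01095446]
```

>>> {"name": "drive_tool", "arguments": {
  "steps": "0.0007 0.0019 0 0 0 0 0; 0.0014 0.0037 0 0 0 0 0; 0.0014 0.0037 0 0 0 0 0; 0.0014 0.0037 0 0 0 0 0"
}}

```text
time: 4.77
ee_pos: [0.5088, 0.1486, 0.1912]
tcp_rot: [0.184, 0.983, -0.0, -0.0]
force: [0.7, 0.4, 0.2]
opening: 0.004
grasp_force: 0.0
```

```bash
python3 -c "
from h import *
rib()"
```

```text
rib [(np.float64(56.0), 97), (np.float64(58.0), 94), (np.float64(54.0), 92), (np.float64(60.0), 87), (np.float64(52.0), 81), (np.float64(62.0), 73), (np.float64(50.0), 67), (np.float64(64.0), 59)] t 4.8167 [0.50875841 0.14853016 0.19129058] [ 0.00300439 -1.05739921 -0.89849719]
```

>>> {"name": "drive_tool", "arguments": {
  "steps": "0.0007 0.0019 0 0 0 0 0; 0.0014 0.0037 0 0 0 0 0; 0.0021 0.0056 0 0 0 0 0; 0.0021 0.0056 0 0 0 0 0; 0.0021 0.0056 0 0 0 0 0"
}}

```text
time: 5.23
ee_pos: [0.5109, 0.1543, 0.1913]
tcp_rot: [0.184, 0.983, 0.0, 0.0]
force: [-0.1, 1.0, 0.9]
opening: 0.001
grasp_force: 0.0
```

```bash
python3 -c "
from h import *
rib()"
```

```text
rib [(np.float64(42.0), 97), (np.float64(40.0), 97), (np.float64(44.0), 92), (np.float64(38.0), 91), (np.float64(46.0), 83), (np.float64(36.0), 81), (np.float64(48.0), 72), (np.float64(34.0), 67)] t 5.2833 [0.5108615  0.15418117 0.19126489] [ 0.11454201 -0.01605643  0.11377082]
```

First click made (rib 41°, stop 39.5°). Second click: the lobe is now at the front; push it ~20° past there.

>>> {"name": "drive_tool", "arguments": {
  "steps": "-0.0019 0.0007 0 0 0 0 0; -0.0009 0.0034 0 0 0 0 0; 0.0001 0.0061 0 0 0 0 0; 0.0011 0.0088 0 0 0 0 0; 0.0021 0.0115 0 0 0 0 0; 0.0031 0.0142 0 0 0 0 0; 0.0041 0.0169 0 0 0 0 0; 0.0051 0.0196 0 0 0 0 0; 0.0055 0.0206 0 0 0 0 0; 0.0055 0.0206 0 0 0 0 0"
}}

```text
time: 6.12
ee_pos: [0.5163, 0.1756, 0.1912]
tcp_rot: [0.183, 0.983, 0.001, -0.0]
force: [-2.3, 2.8, -0.7]
opening: -0.004
grasp_force: 1.3
```

```bash
python3 -c "
from h import *
rib()"
```

```text
rib [(np.float64(20.0), 97), (np.float64(18.0), 97), (np.float64(22.0), 94), (np.float64(16.0), 93), (np.float64(24.0), 87), (np.float64(14.0), 85), (np.float64(26.0), 78), (np.float64(12.0), 75)] t 6.1667 [0.51632687 0.17547824 0.19125663] [-3.06164297  3.0841572   0.65710075]
```

Rib at 19°, past half-way, but the following lobe rests on the finger's back. Withdraw outward so it drops into the stop.

>>> {"name": "drive_tool", "arguments": {
  "steps": "-0.0047 0.0018 0 0 0 0 0; -0.0094 0.0035 0 0 0 0 0; -0.0187 0.007 0 0 0 0 0; -0.0234 0.0088 0 0 0 0 0; -0.0234 0.0088 0 0 0 0 0; -0.0234 0.0088 0 0 0 0 0"
}}

```text
time: 6.67
ee_pos: [0.4926, 0.1836, 0.1916]
tcp_rot: [0.183, 0.983, 0.0, 0.0]
force: [-0.6, 0.7, 0.2]
opening: -0.004
grasp_force: 0.0
```

```bash
python3 -c "
from h import *
rib()"
```

```text
rib [(np.float64(12.0), 97), (np.float64(10.0), 96), (np.float64(14.0), 95), (np.float64(8.0), 92), (np.float64(16.0), 89), (np.float64(6.0), 85), (np.float64(18.0), 82), (np.float64(4.0), 75)] t 6.7167 [0.4928499  0.18352714 0.191515  ] [-0.400971   -0.08685527  0.47871334]
```

Second click seated (rib 11°). Third: repeat the first, successful stroke.

>>> {"name": "drive_tool", "arguments": {
  "steps": "-0.006 -0.016 0 0 0 0 0; -0.012 -0.032 0 0 0 0 0; -0.0175 -0.047 0 0 0 0 0; -0.0175 -0.047 0 0 0 0 0; -0.009 -0.0502 0 0 0 0 0; 0 -0.0534 0 0 0 0 0; 0.0083 -0.0565 0 0 0 0 0; 0.0083 -0.0565 0 0 0 0 0"
}}

```text
time: 7.38
ee_pos: [0.5034, 0.1269, 0.1908]
tcp_rot: [0.184, 0.983, -0.0, 0.0]
force: [0.1, -0.3, -0.5]
opening: 0.002
grasp_force: 0.0
```

>>> {"name": "drive_tool", "arguments": {
  "steps": "0.0014 0.0037 0 0 0 0 0; 0.0028 0.0075 0 0 0 0 0; 0.0042 0.0112 0 0 0 0 0; 0.0056 0.015 0 0 0 0 0; 0.0066 0.0177 0 0 0 0 0; 0.0076 0.0204 0 0 0 0 0; 0.0086 0.0231 0 0 0 0 0; 0.0093 0.025 0 0 0 0 0; 0.01 0.0269 0 0 0 0 0; 0.01 0.0269 0 0 0 0 0; 0.01 0.0269 0 0 0 0 0"
}}

```text
time: 8.3
ee_pos: [0.5116, 0.1542, 0.1914]
tcp_rot: [0.183, 0.983, 0.0, 0.0]
force: [-0.8, 0.7, 0.3]
opening: -0.0
grasp_force: 0.0
```

```bash
python3 -c "
from h import *
rib()"
```

```text
rib [(np.float64(-20.0), 97), (np.float64(-18.0), 96), (np.float64(-22.0), 94), (np.float64(-16.0), 93), (np.float64(-24.0), 89), (np.float64(-14.0), 87), (np.float64(-26.0), 82), (np.float64(-12.0), 81)] t 8.35 [0.51148131 0.15406189 0.19139934] [-0.28418563  0.15516244 -0.44013504]
```

Rib at −19.5°, on the pointer. Withdraw outward, slightly back off tangentially first, then up, and check.

>>> {"name": "drive_tool", "arguments": {
  "steps": "-0.001 -0.0028 0 0 0 0 0; -0.01 0.001 0 0 0 0 0; -0.02 0.005 0 0 0 0 0; -0.03 0.008 0 0 0 0 0; -0.04 0.012 0.01 0 0 0 0; -0.055 0.012 0.03 0 0 0 0; -0.075 0.012 0.05 0 0 0 0; -0.1 0.012 0.06 0 0 0 0; -0.13 0.012 0.07 0 0 0 0; -0.15 0.012 0.07 0 0 0 0; -0.15 0.012 0.07 0 0 0 0; -0.15 0.012 0.07 0 0 0 0"
}}

```text
time: 9.35
ee_pos: [0.3601, 0.1662, 0.2626]
tcp_rot: [0.183, 0.983, 0.001, 0.001]
force: [-0.2, 0.4, -0.6]
opening: -0.002
grasp_force: 0.0
```

```bash
python3 -c "
from h import *
rib('pics/d.png')"
```

```text
rib [(np.float64(-20.0), 95), (np.float64(-18.0), 94), (np.float64(-22.0), 92), (np.float64(-16.0), 91), (np.float64(-24.0), 87), (np.float64(-14.0), 86), (np.float64(-26.0), 80), (np.float64(-12.0), 80)] t 9.4 [0.36083512 0.16617266 0.26213046] [0.12816039 0.66324797 0.28602806]
```

View pics/d.png

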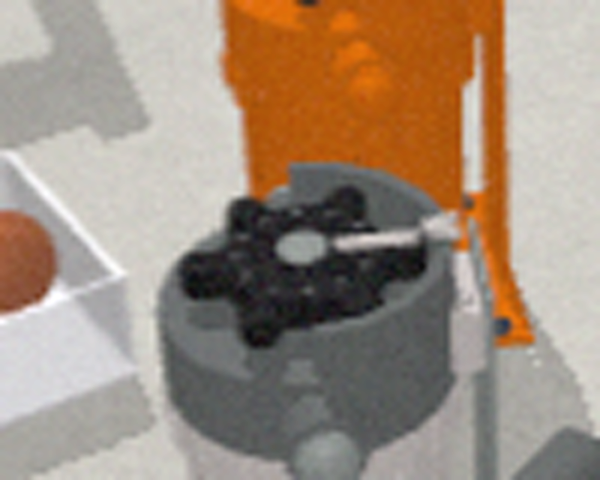

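The rib runs from the hub at (302,247) to (420,236), end to end with the pointer tip at (425,230). The arm is clear, so I'm handing in.

```bash
python3 -c "
from workcell import env
print(env.job_done())"
```

```text
the job is handed in; nothing more can be done
None
```

The big filter's month wheel went three clicks clockwise and rests with its rib at the pointer. The arm is clear and touched nothing else that I know of. The job was handed in at about 9.4 s. The first push slid on a lobe with about 12 N on the tool before I corrected it.

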